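# Index the plate-reading magnifier to the next dish

### The job

The swing-arm magnifier is locked over the dish that has just been read, in the middle of its stand. Set it over the other petri dish, one nest along (a beaker stands in the nest on the other side): hook a fingertip under the pull ring without pinching it, lift the spring index pin, swing the arm one hole to that dish and let the pin drop fully home in its hole. Leave the dishes, the beaker and the things round about where they are.

Things in the scene. Friction and masses are not known exactly. Their poses are not given: they have to be found in the camera images.
- ring_centre (a point): centre of the steel pull ring on the index pin, 170 mm above the bench with the pin down. Rigid ring of 5 mm wire, 48 mm inside diameter, fast to the pin. Site x: level along the arm, lens to column; z up. The ring's plane holds y and leans back 45 degrees over the arm towards the column: a fingertip pointing 45 degrees down along +x goes squarely through it. Nothing stands above or beside it
- ring_top (a point): middle of the wire at the ring's highest point, where it is hooked from below: 19 mm towards the column (+x) and 19 mm higher than the ring centre. The ring's lowest point sits on the pin head, as far to the other side; the pin's upright axis is 18 mm nearer the lens than the ring centre. The top of the 20 mm wide arm is 54 mm below the ring centre
- index_pin (a joint): lift of the index pin in m: 0 = fully home, tip 9 mm deep in a hole of the index plate; it rests on the plate at about 0.009 when not over a hole; upper stop 0.018. Spring and weight hold it down with 4.5 N at 0, 7 N at 0.012. Lifted more than 0.009 the arm is free to turn. 0.8 mm play in the hole; the rounded tip drops in by itself within about 1 degree of a hole
- lens_arm (a joint): angle of the swing arm on its upright pivot in rad, counter-clockwise from above; 0 = middle hole. Five holes at -0.873, -0.436, 0, 0.436 and 0.873 (25 degrees apart), 85 mm from the pivot, one for each nest; end stops just beyond the outer ones. The arm turns stiffly (about 0.1 N m) and stays where it is left
- pivot_axis (a point): point on the arm's upright pivot axis, 110 mm above the bench, over the round column at the back of the stand. The stand is a fan-shaped white base, 12 mm thick, 208 mm in radius, fixed to the bench, with an aluminium index plate on the column (top at 100 mm, 100 mm in radius). Site axes are the stand's: -x points to the middle nest, on the robot's side
- lens_centre (a point): centre of the magnifier lens at the end of the arm, 170 mm from the pivot and 110 mm above the bench; black frame 72 mm in diameter and 12 mm thick (104 to 116 mm above the bench)
- dish_next: the petri dish to be read next, 57 mm in diameter, 14 mm high, closed; loose in the nest (three small dowels, 170 mm from the pivot) on one side of the middle one, with its underside 12 mm above the bench; origin at the centre of its underside
- dish_done: the petri dish that has been read, the same size, loose in the middle nest under the lens; origin at the centre of its underside
- beaker_100: glass beaker, 54 mm in diameter, 68 mm high, loose in the nest on the other side of the middle one; origin at the centre of its underside; the lens passes over it with 24 mm to spare
- forceps: steel forceps, 128 mm long and 8 mm high, lying loose on the base between the column and the nests; origin under their middle
- timer: white timer, 62x62x14 mm, lying on the bench to the left of the stand; origin at the centre of its underside
- scissors: scissors with blue handles, 199 mm long, lying on the bench behind the stand, towards the right; origin under their middle
- pen: marker pen, 135 mm long, lying on the bench behind the stand; origin under its middle
Mind the look-alikes: they are no part of the job. Leave any purple look-alike of the dish_done alone.

How it is judged (in metres and radians):
On the way, in this order (a step that is already met when the one before it is completed fails the run):
1. the index pin is lifted clear of its hole by the ring, the arm still at the middle hole (value of joint index_pin above 0.0075 m and contact force between the fingers and index_pin above 1 N and horizontal distance between lens_centre and dish_done below 0.02 m), for 0.05 s.
2. the lens stands over the next dish with the pin down in that hole (horizontal distance between lens_centre and dish_next below 0.006 m and value of joint index_pin below 0.0015 m), for 0.2 s.
At the end, for the whole second after the job is handed in: the lens centre is within 6 mm (seen from above) of the centre of the next dish, the index pin is fully down (within 1.5 mm) in that hole, the arm is at rest, and both dishes and the beaker are within 5 mm of where they stood (all of step 2 and velocity of joint lens_arm between -0.02 and 0.02 rad/s and distance of each of dish_next, dish_done, beaker_100 from where it was at the start of the episode below 0.005 m); the robot touches nothing.
It fails at once if a dish or the beaker is pushed or lifted by more than 8 mm (distance of any of dish_next, dish_done, beaker_100 from where it was at the start of the episode above 0.008 m).
It fails at once if the forceps, timer, scissors or pen are moved by more than 15 mm (distance of any of forceps, timer, scissors, pen from where it was at the start of the episode above 0.015 m).
It fails at once if the ring is pinched or wrenched with more than 30 N (contact force between the fingers and index_pin above 30 N).
It also fails if it takes over 48 s, if anything falls off the work surface, if the arm or the gripper's body presses on something with over 40 N, if the wrist force passes 120 N, or if a joint passes its speed limit or range.

### The arm

A 6-joint arm with a two-finger parallel gripper is mounted at the origin on a cart in front of the work surface, level with it; the furniture and walls round the work are solid. World frame = base frame: x ahead of the robot, y to its left, z up, the work surface at z = 0. Lengths are in mm, angles in rad, forces in N, time in s.
With the tool pointing down it reaches from about 350 to 875 mm from the base axis. Payload 4.2 kg.
Tool frame: the origin (TCP) lies between the finger pads; the fingertips stand 8 mm ahead of it and the grasp point (between the pads) lies 11 mm behind it; z points along the fingers, y is the line along which they close (so a half turn about z gives the same grasp; the last joint's range is limited). The gripper opens to 85 mm and grips with 20 to 120 N. Pads are 22 mm wide; open, the fingers measure 114 mm over their backs; the gripper's body (76 mm by 85 mm) begins 54 mm behind the grasp point. The pads swing forward as they close: fully open they stand 13 mm farther back than shut.
Start: joints at [-0.893, 0.385, 0.008, 0, -1.194, -0.259], TCP at [254.178, -570.958, 239.312] pointing down, gripper open.
Joint ranges: [-3.14, 3.14], [-1.21, 2.06], [-1.07, 1.41], [-3.16, 2.05], [-2.99, -0.16], [-3.1, 3.1]. Speed limits (rad/s): [2.79, 2.79, 3.14, 3.14, 3.14, 3.14].

### API

Orientations are given as a unit quaternion [x, y, z, w].
In Python, from bench import read_state, get_image, camera_params, job_done gives the robot as it stands.
- The arm moves only by the tool drive_tool, never from a script. Its argument "moves" is a list that holds one entry, the list of rows, each a list of 7 numbers: the shift along the tool's x, y, z in m, then the turn, a rotation vector about the tool's x, y, z in rad, then the closure in counts, from 0 (fully open) to 255 (shut). A call has 1 to 8 rows; each row shifts and turns the commanded pose from where the row before left it, along the tool's axes as they then stand; what a row does not reach is not made up. A row lasts 1/12 s, in which the tool goes at most 41.7 mm and 7.16 degrees, less where a joint would pass 70% of its speed; a pose out of reach is approached as far as the arm can. A call is refused whole if a number of a shift passes 0.0417 or a number of a turn 0.125, either way. A call with a gripper value outside its range is refused whole. The fingers move at their own pace and stop on an object; the grip force is fixed at half the most. Time passes only in rows, so rows that do not move let the fingers close. It gives the time, the measured TCP pose, the force and the opening at its end, in the units of the state.
- read_state(): the state, without advancing time (a new reading comes with each control period).
- get_image(name): name is "scene" or "top"; returns the picture (384x512x3 uint8, blue, green, red); there is no depth.
- camera_params(name): a dict with "mtx" (3x3 intrinsics, pixels), "dist" ([k1, k2, p1, p2, k3] as OpenCV has them; the pictures are not rectified), "extrinsics" (4x4, takes a point from camera to world coordinates). Camera axes: x right, y up, looking along -z (the intrinsics and any distortion apply to the point x, -y, -z); pixel columns grow to the right and rows downward; lengths in mm; the calibration is good to about 2 mm. A picture is of the moment at which its call begins. camera_params takes no time and is no camera call.
- job_done(): hands the job in, once; it reports no verdict.
The state is a dict: "clock": time; "joints": joint angles; "joint_vel": joint speeds; "joint_efforts": joint torques, N m; "position": TCP position; "ee_rot": TCP orientation; "contact_force": force on the tool from outside, world axes, zero at the start; "wrist_torque": the same for the moment, N m; "gripper_width": finger opening in mm.
Only numpy, scipy, OpenCV 4.12 (cv2) and the standard library are available. Lean on these libraries where they do the work, as an engineer would, in place of code of your own. Each camera call takes 0.05 s, during which the arm holds its last target. There are 200 camera calls.

## Working session

There is one attempt and no reset: what is moved stays moved. The work goes in short steps, Python scripts to look and compute and a tool call to move; the robot and the scene stay as the last step left them, time stands still between calls to the robot, and variables do not carry over. Pictures are saved under pics/ and viewed, on a budget of 10 in all, crops included, one or two more only if the job needs it, and the job is handed in when it is done.

Besides the shell and the picture viewer there is one more tool, called as name(argument=value, ...) on one line, values as JSON. drive_tool: Moves the arm, as the interface text tells. Its arguments: {"type":"object","properties":{"moves":{"type":"array"}},"required":["moves"]}

```bash
mkdir -p pics
cat > h.py <<'E'
import numpy as np, cv2
from scipy.spatial.transform import Rotation as R
from bench import *
def ray(n,u,v):
    p=camera_params(n);K=np.array(p["mtx"],float);d=np.array(p["dist"],float);T=np.array(p["extrinsics"],float)
    q=cv2.undistortPoints(np.array([[[u,v]]],float),K,d)[0,0]
    w=T[:3,:3]@np.array([q[0],-q[1],-1]);return T[:3,3],w/np.linalg.norm(w)
def onz(n,u,v,z):
    o,w=ray(n,u,v);return o+w*(z-o[2])/w[2]
def proj(n,P):
    p=camera_params(n);K=np.array(p["mtx"],float);d=np.array(p["dist"],float);T=np.array(p["extrinsics"],float)
    c=T[:3,:3].T@(np.array(P,float)-T[:3,3]);c=c*[1,-1,-1]
    return cv2.projectPoints(c.reshape(1,1,3),np.zeros(3),np.zeros(3),K,d)[0].ravel()
E
python3 - <<'E'
from h import *
for n in("scene","top"):
    im=get_image(n);cv2.imwrite(f"pics/{n}0.png",im)
    p=camera_params(n);print(n,np.round(p["extrinsics"],3).tolist(),p["mtx"],p["dist"])
print(read_state())
E
```

```text
scene [[0.806, 0.233, -0.545, 124.127], [-0.592, 0.352, -0.725, -511.145], [0.023, 0.907, 0.421, 512.922], [0.0, 0.0, 0.0, 1.0]] [[354.16890115   0.         255.23502353]
 [  0.         354.16890115 189.88524979]
 [  0.           0.           1.        ]] [0.03143423 0.         0.         0.         0.        ]
top [[0.015, 1.0, -0.027, 585.876], [-1.0, 0.015, 0.009, 178.061], [0.009, 0.027, 1.0, 975.449], [0.0, 0.0, 0.0, 1.0]] [[355.49439571   0.         260.18275389]
 [  0.         355.49439571 188.27213287]
 [  0.           0.           1.        ]] [-0.03442681  0.          0.          0.          0.        ]
{'clock': 0.1, 'joints': array([-8.93386203e-01,  3.85482669e-01,  6.75707524e-03, -4.46177077e-04,
       -1.19400483e+00, -2.58592916e-01]), 'joint_vel': array([-0.00020689, -0.00057973,  0.00382722,  0.00229862, -0.00153136,
        0.00259556]), 'joint_efforts': array([-7.31354230e-04, -3.93317127e+01,  1.88930529e+01,  4.19799998e+00,
       -2.57664637e-03, -2.24799166e-06]), 'position': array([ 253.98135451, -570.50857621,  238.32536573]), 'ee_rot': array([-2.07800871e-01,  9.78170650e-01,  9.56604008e-04, -2.51176760e-04]), 'contact_force': array([0.31675286, 0.41967006, 0.15456905]), 'wrist_torque': array([-0.03562234,  0.00486436, -0.01368179]), 'gripper_width': 85.26490379803911}
```

View pics/scene0.png

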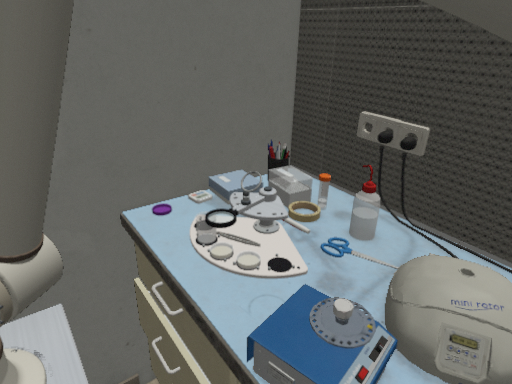

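View pics/top0.png

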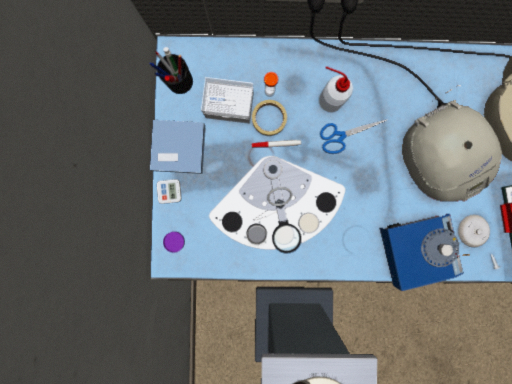

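Run:
```python
import cv2,numpy as np
a=cv2.imread("pics/top0.png")[145:260,200:360];b=cv2.imread("pics/scene0.png")[165:285,180:320]
cv2.imwrite("pics/c.png",np.vstack([cv2.resize(a,None,fx=2.6,fy=2.6,interpolation=2),cv2.resize(b,(416,300),interpolation=2)]))
```

```text
(no output)
```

View pics/c.png

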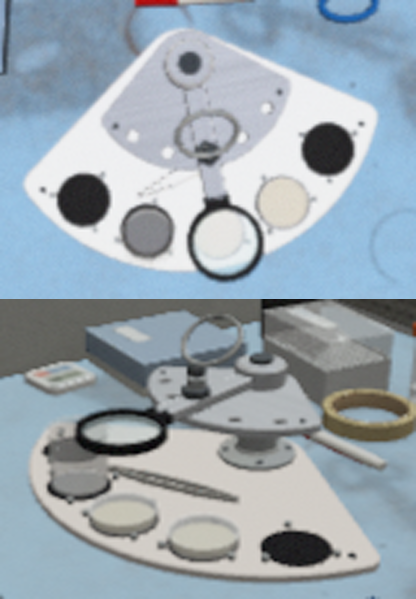

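```bash
cat > loc.py <<'E'
from h import *
t="top"
piv=onz(t,272.7,169.2,125); lens=onz(t,286.9,238.1,110); dn=onz(t,308.8,222.7,26); ring=onz(t,279.6,196.5,170); bk=onz(t,256.5,233.8,80)
E
python3 - <<'E'
from loc import *
for n in("piv","lens","dn","ring","bk"):
    P=globals()[n];print(n,P.round(1),proj("scene",P).round(1), "d piv",np.linalg.norm((P-piv)[:2]).round(1),"ang",np.degrees(np.arctan2(*(P-piv)[1::-1])).round(1))
# fit by mask: lens frame black, dish cream in top
im=cv2.imread("pics/top0.png");hsv=cv2.cvtColor(im,cv2.COLOR_BGR2HSV)
def cc(m,name,lo):
    n,l,s,c=cv2.connectedComponentsWithStats(m.astype(np.uint8))
    for i in range(1,n):
        x,y,w,h,a=s[i]
        if a>lo and 200<x<350 and 145<y<255: print(name,(x+(w-1)/2,y+(h-1)/2),w,h,a,c[i].round(1))
cc(hsv[...,2]<70,"dark",20)
b,g,r=[im[...,i].astype(int) for i in range(3)]
cc((r-b>12)&(r>150),"cream",30)
E
```

```text
piv [654.9 141.4 125. ] [267.7 189.3] d piv 0.0 ang 0.0
lens [489.  103.9 110. ] [220.7 217.7] d piv 170.1 ang -167.3
dn [521.3  38.7  26. ] [248.1 257.1] d piv 168.5 ang -142.4
ring [589.5 126.8 170. ] [250.9 180.8] d piv 67.0 ang -167.4
bk [495.3 177.9  80. ] [207.7 215.4] d piv 163.7 ang 167.1
dark (np.float64(326.0), np.float64(202.0)) 19 19 279 [325.7 201.9]
dark (np.float64(231.5), np.float64(221.5)) 20 18 281 [231.7 221.4]
dark (np.float64(280.5), np.float64(228.5)) 16 16 49 [280.6 225.4]
dark (np.float64(288.0), np.float64(244.0)) 25 17 41 [290.7 247.3]
cream (np.float64(308.5), np.float64(222.5)) 18 18 251 [308.6 222.4]
```

Candidates, by top-image pixel:
- **Dish to read next:** cream dish (308.6, 222.4), on the robot's right of the lens, at +25°.
- **Dish already read:** the dish under the lens (287, 238).
- **Beaker:** the grey round (256.5, 234), on the left.
- **Ruled out:** black empty nests (326, 202) and (232, 221), and the purple look-alike (174, 242).

The crop confirms dish_next is the cream one. The distances from the pivot and the angles also agree: 170 and 67 mm, and 24.9° between the two dishes.

```bash
cat > plan.py <<'E'
from h import *
import sys,json,os
PIV=np.array([654.9,141.4]); A0=12.65
def pose(ang,x,z,y=0,lean=45):
    """site coords: x,z,y offsets of TCP from ring centre at rest; ang = arm turn deg"""
    a=np.radians(A0+ang);u=np.array([np.cos(a),np.sin(a),0]);l=np.array([-u[1],u[0],0])
    p=np.r_[PIV,170]-67*u+x*u+y*l+np.array([0,0,z])
    b=np.radians(lean);zt=u*np.sin(b)-np.array([0,0,np.cos(b)])
    return p,R.from_matrix(np.c_[np.cross(l,zt),l,zt])
def plan(targets,n,close=255,p=None,q=None):
    """list of poses; n rows each; start = p,q or measured"""
    s=read_state()
    if p is None:p,q=s["position"],R.from_quat(s["ee_rot"])
    rows=[]
    for (tp,tq),k in zip(targets,n):
        p0=p.copy();q0=q;dr=(q0.inv()*tq).as_rotvec()
        for i in range(k):
            gp=p0+(tp-p0)*(i+1)/k;gq=q0*R.from_rotvec(dr*(i+1)/k)
            d=np.round(q.inv().apply(gp-p)/1000,4);r=np.round((q.inv()*gq).as_rotvec(),3)
            rows.append([*(d+0.).tolist(),*(r+0.).tolist(),close])
            p=p+q.apply(d*1000);q=q*R.from_rotvec(r)
    for i in range(0,len(rows),8): print(json.dumps(rows[i:i+8]))
    print("end",p.round(1),q.as_quat().round(4).tolist())
def where(ang=0):
    s=read_state();p0,q0=pose(ang,0,0);q=R.from_quat(s["ee_rot"])
    a=np.radians(A0+ang);u=np.array([np.cos(a),np.sin(a),0]);l=np.array([-u[1],u[0],0]);d=s["position"]-p0
    print("t",s["clock"],"site x,y,z",(d@u).round(1),(d@l).round(1),d[2].round(1),"along,up",(d@q.apply([0,0,1])).round(1),"rot err",(q.inv()*q0).as_rotvec().round(3),"F",s["contact_force"].round(1),"w",round(s["gripper_width"],1),"j",s["joints"].round(2))
E
python3 - <<'E'
from plan import *
p,q=np.array([254.2,-571,239.3]),R.from_quat(read_state()["ee_rot"])
mid=(np.array([300,-450,300.]),q)
plan([mid,pose(0,-95,115)],[5,24],p=p,q=q)
E
```

```text
[[-0.0182, 0.0184, -0.0121, 0.0, 0.0, 0.0, 255], [-0.0182, 0.0184, -0.0121, 0.0, 0.0, 0.0, 255], [-0.0182, 0.0184, -0.0121, 0.0, 0.0, 0.0, 255], [-0.0182, 0.0184, -0.0121, 0.0, 0.0, 0.0, 255], [-0.0182, 0.0185, -0.0121, 0.0, 0.0, 0.0, 255], [-0.0169, 0.0178, 0.0007, 0.003, -0.033, 0.008, 255], [-0.0167, 0.018, 0.0011, 0.004, -0.032, 0.008, 255], [-0.0166, 0.0181, 0.0016, 0.003, -0.033, 0.007, 255]]
[[-0.0164, 0.0182, 0.0021, 0.003, -0.033, 0.008, 255], [-0.0161, 0.0184, 0.0026, 0.004, -0.032, 0.008, 255], [-0.0159, 0.0185, 0.0031, 0.003, -0.033, 0.008, 255], [-0.0156, 0.0186, 0.0035, 0.003, -0.032, 0.007, 255], [-0.0154, 0.0188, 0.0039, 0.004, -0.033, 0.008, 255], [-0.0151, 0.0189, 0.0044, 0.003, -0.033, 0.008, 255], [-0.0148, 0.019, 0.0048, 0.003, -0.032, 0.008, 255], [-0.0145, 0.0191, 0.0052, 0.003, -0.033, 0.008, 255]]
[[-0.0142, 0.0193, 0.0056, 0.004, -0.033, 0.007, 255], [-0.0138, 0.0194, 0.006, 0.003, -0.032, 0.008, 255], [-0.0135, 0.0196, 0.0064, 0.003, -0.033, 0.008, 255], [-0.0131, 0.0196, 0.0068, 0.004, -0.032, 0.008, 255], [-0.0127, 0.0198, 0.0071, 0.003, -0.033, 0.008, 255], [-0.0123, 0.02, 0.0074, 0.003, -0.033, 0.007, 255], [-0.012, 0.02, 0.0078, 0.004, -0.032, 0.008, 255], [-0.0115, 0.0201, 0.0081, 0.003, -0.033, 0.008, 255]]
[[-0.0111, 0.0203, 0.0084, 0.003, -0.033, 0.008, 255], [-0.0106, 0.0204, 0.0087, 0.004, -0.032, 0.007, 255], [-0.0102, 0.0205, 0.009, 0.003, -0.033, 0.008, 255], [-0.0098, 0.0206, 0.0092, 0.003, -0.032, 0.008, 255], [-0.0093, 0.0207, 0.0094, 0.004, -0.033, 0.008, 255]]
end [496.8 106.  285.1] [-0.1016, 0.9183, 0.042, 0.3803]
```

drive_tool(moves=[[[-0.018,0.018,-0.012,0,0,0,255],[-0.018,0.018,-0.012,0,0,0,255],[-0.018,0.018,-0.012,0,0,0,255],[-0.018,0.018,-0.012,0,0,0,255],[-0.018,0.018,-0.012,0,0,0,255],[-0.017,0.018,0.001,0.003,-0.033,0.008,255],[-0.017,0.018,0.001,0.003,-0.033,0.008,255],[-0.017,0.018,0.002,0.003,-0.033,0.008,255]]])

```text
clock: 0.77
position: [325.5, -380.8, 296.7]
ee_rot: [-0.196, 0.979, 0.006, 0.05]
contact_force: [0.8, -0.2, 0.4]
gripper_width: 0.1
```

drive_tool(moves=[[[-0.016,0.018,0.002,0.003,-0.033,0.008,255],[-0.016,0.018,0.003,0.003,-0.033,0.008,255],[-0.016,0.018,0.003,0.003,-0.033,0.008,255],[-0.016,0.018,0.004,0.003,-0.033,0.008,255],[-0.015,0.019,0.004,0.003,-0.033,0.008,255],[-0.015,0.019,0.004,0.003,-0.033,0.008,255],[-0.015,0.019,0.005,0.003,-0.033,0.008,255],[-0.014,0.019,0.005,0.003,-0.033,0.008,255]]])

```text
clock: 1.43
position: [390.8, -197.5, 291.3]
ee_rot: [-0.161, 0.97, 0.022, 0.181]
contact_force: [-0.1, 0.2, 0.2]
gripper_width: -0.0
```

drive_tool(moves=[[[-0.014,0.019,0.006,0.003,-0.033,0.008,255],[-0.014,0.019,0.006,0.003,-0.033,0.008,255],[-0.013,0.019,0.006,0.003,-0.033,0.008,255],[-0.013,0.019,0.007,0.003,-0.033,0.008,255],[-0.013,0.02,0.007,0.003,-0.033,0.008,255],[-0.012,0.02,0.007,0.003,-0.033,0.008,255],[-0.012,0.02,0.008,0.003,-0.033,0.008,255],[-0.011,0.02,0.008,0.003,-0.033,0.008,255]]])

```text
clock: 2.1
position: [456.5, -13.8, 288.0]
ee_rot: [-0.124, 0.942, 0.038, 0.308]
contact_force: [0.9, -2.0, 0.5]
gripper_width: 0.3
```

Run:
```python
from plan import *
where(); plan([pose(0,-80,90),pose(0,-45,45)],[8,8])
for n in("scene","top"): cv2.imwrite(f"pics/{n}1.png",get_image(n))
```

```text
t 2.1 site x,y,z -160.6 -108.0 118.0 along,up -192.0 rot err [ 0.021 -0.153  0.033] F [ 0.9 -2.   0.5] w 0.3 j [ 0.37 -0.23 -0.76  0.17 -0.42 -1.81]
[[-0.0065, 0.0131, 0.009, 0.003, -0.019, 0.004, 255], [-0.0063, 0.0132, 0.0091, 0.002, -0.019, 0.004, 255], [-0.0061, 0.0132, 0.0092, 0.003, -0.019, 0.004, 255], [-0.0058, 0.0132, 0.0093, 0.003, -0.02, 0.005, 255], [-0.0056, 0.0134, 0.0093, 0.002, -0.019, 0.004, 255], [-0.0054, 0.0133, 0.0095, 0.003, -0.019, 0.004, 255], [-0.0051, 0.0134, 0.0094, 0.003, -0.019, 0.004, 255], [-0.0049, 0.0135, 0.0096, 0.002, -0.019, 0.004, 255]]
[[0.0009, 0.0, 0.0071, 0.0, 0.0, 0.0, 255], [0.0009, 0.0, 0.007, 0.0, 0.0, 0.0, 255], [0.0009, 0.0, 0.0071, 0.0, 0.0, 0.0, 255], [0.0008, 0.0, 0.0071, 0.0, 0.0, 0.0, 255], [0.0009, 0.0, 0.007, 0.0, 0.0, 0.0, 255], [0.0009, 0.0, 0.0071, 0.0, 0.0, 0.0, 255], [0.0009, 0.0, 0.0071, 0.0, 0.0, 0.0, 255], [0.0009, 0.0, 0.007, 0.0, 0.0, 0.0, 255]]
end [545.6 116.9 215. ] [-0.1019, 0.9183, 0.0422, 0.3802]
```

drive_tool(moves=[[[-0.0065,0.013,0.009,0.003,-0.019,0.004,255],[-0.0063,0.013,0.009,0.003,-0.019,0.004,255],[-0.0061,0.013,0.009,0.003,-0.019,0.004,255],[-0.0058,0.013,0.009,0.003,-0.02,0.005,255],[-0.0056,0.0134,0.009,0.002,-0.019,0.004,255],[-0.0054,0.0133,0.0095,0.003,-0.019,0.004,255],[-0.005,0.0134,0.0095,0.003,-0.019,0.004,255],[-0.005,0.0135,0.0095,0.002,-0.019,0.004,255]]])

```text
clock: 2.87
position: [504.5, 99.5, 302.5]
ee_rot: [-0.104, 0.93, 0.04, 0.35]
contact_force: [0.5, -0.3, -0.9]
gripper_width: -0.2
```

Run:
```python
from plan import *
where(); plan([pose(0,-45,48)],[8])
a=get_image("top")[120:290,180:380];b=get_image("scene")[100:290,140:340]
cv2.imwrite("pics/d2.png",np.vstack([cv2.resize(a,(400,300)),cv2.resize(b,(400,300))][:1]+[cv2.resize(b,(400,290),interpolation=2)]))
```

```text
t 2.8667 site x,y,z -89.0 -7.9 132.5 along,up -158.3 rot err [ 0.004 -0.066  0.   ] F [ 0.5 -0.3 -0.9] w -0.2 j [ 0.44 -0.15 -0.93  1.02 -0.16 -2.75]
[[0.0028, 0.0009, 0.0116, 0.0, -0.008, 0.0, 255], [0.0029, 0.001, 0.0115, 0.001, -0.009, 0.0, 255], [0.0031, 0.0009, 0.0115, 0.0, -0.008, 0.0, 255], [0.0031, 0.001, 0.0115, 0.001, -0.008, 0.0, 255], [0.0032, 0.001, 0.0115, 0.0, -0.008, 0.0, 255], [0.0033, 0.0009, 0.0115, 0.001, -0.009, 0.0, 255], [0.0034, 0.001, 0.0114, 0.0, -0.008, 0.0, 255], [0.0035, 0.001, 0.0113, 0.001, -0.008, 0.0, 255]]
end [545.6 116.9 218. ] [-0.1019, 0.9183, 0.042, 0.3803]
```

View pics/d2.png

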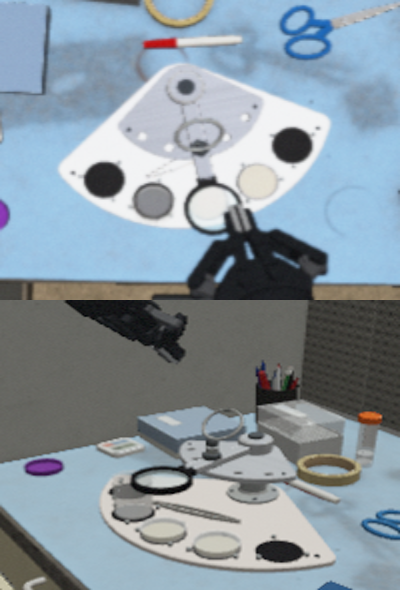

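```bash
cat > kin.py <<'E'
from plan import *
from scipy.optimize import least_squares
def fk(k,q):
    h,a1,L1,a3,L2,d6,off=k
    Rz=R.from_euler
    b=q[1];e=q[2]-q[1]
    s=np.array([a1+L1*np.sin(b)+L2*np.cos(e)-a3*np.sin(e), off, h+L1*np.cos(b)+L2*np.sin(e)+a3*np.cos(e)])
    # forearm frame: X along forearm, Y left, Z up-ish ; roll q4 about X, pitch q5 about Y, roll q6 about X
    F=R.from_euler("y",-e)*R.from_euler("x",-k4*q[3])*R.from_euler("y",-q[4])
    t=R.from_euler("z",q[0])
    T=t*F*R.from_euler("x",k6*q[5]+c6)
    return t.apply(s)+(t*F).apply([d6,0,0]), T*R.from_matrix([[0,0,1],[0,1,0],[-1,0,0]])
k4=1;k6=1;c6=0
E
python3 - <<'E'
import kin
from kin import *
Q=[[-.89338,.38548,.00676,-.00045,-1.194,-.25859],[0.37,-0.23,-0.76,0.17,-0.42,-1.81]]
P=[[253.98,-570.51,238.33],[456.5,-13.8,288.0]]
O=[[-.2078,.97817,.00096,-.00025],[-0.124,0.942,0.038,0.308]]
s=read_state();Q.append(s["joints"]);P.append(s["position"]);O.append(s["ee_rot"])
for kin.k4 in(1,-1):
  for i in range(3):
    t=fk([300,0,400,0,400,200,0],Q[i])[1]; o=R.from_quat(O[i])
    print(kin.k4,"z",t.apply([0,0,1]).round(3),o.apply([0,0,1]).round(3),"roll",(t.inv()*o).as_rotvec().round(3), Q[i][5])
E
```

```text
1 z [-0.001  0.002 -1.   ] [-0.001  0.002 -1.   ] roll [-0.     0.    -1.054] -0.25859
1 z [ 0.57   0.147 -0.808] [ 0.571  0.148 -0.807] roll [ 2.000e-03 -2.000e-03  2.052e+00] -1.81
1 z [ 0.642  0.149 -0.752] [ 0.642  0.149 -0.752] roll [-0.   -0.   -2.36] -2.7468936068667427
-1 z [-0.002  0.001 -1.   ] [-0.001  0.002 -1.   ] roll [-1.000e-03 -1.000e-03 -1.053e+00] -0.25859
-1 z [ 0.52   0.276 -0.808] [ 0.571  0.148 -0.807] roll [0.112 0.109 1.737] -1.81
-1 z [ 0.527  0.397 -0.752] [ 0.642  0.149 -0.752] roll [0.226 0.226 1.878] -2.7468936068667427
```

```bash
sed -i 's/^k4=1.*/k4=1;k6=-1;c6=-np.pi\/2/' kin.py
python3 - <<'E'
from kin import *
Q=[[-.89338,.38548,.00676,-.00045,-1.194,-.25859],[0.37,-0.23,-0.76,0.17,-0.42,-1.81]]
P=[[253.98,-570.51,238.33],[456.5,-13.8,288.0]]
s=read_state();Q.append(s["joints"]);P.append(s["position"])
k0=np.array([250,0,400,0,400,220,-100.])
f=lambda k:np.r_[np.concatenate([(fk(k,Q[i])[0]-P[i])*(1 if i!=1 else .3) for i in range(3)]),(k-k0)*[.01,.01,.01,.03,.01,.01,.001]]
r=least_squares(f,k0);k=r.x;print(k.round(1),r.fun[:9].round(1))
np.save("k.npy",k)
lo=np.array([-3.14,-1.21,-1.07,-3.16,-2.99,-3.1]);hi=np.array([3.14,2.06,1.41,2.05,-.16,3.1])
def ik(p,q):
    best=None
    out=[]
    for q4 in(0,1.5,-1.5,-3):
      for q6 in(-2,0,2):
        g=lambda j:np.r_[(fk(k,j)[0]-p)/300,(fk(k,j)[1].inv()*q).as_rotvec()]
        x=least_squares(g,np.clip([.4,0,-.5,q4,-.6,q6],lo+.01,hi-.01),bounds=(lo,hi))
        if np.abs(x.fun).max()<1e-3 and not any(np.abs(x.x-o).max()<.05 for o in out): out.append(x.x)
    return out
for lean in(30,45,60,70):
  for ang in(0,25):
    p,q=pose(ang,0,5,lean=lean)
    for roll in(0,np.pi/2,np.pi,-np.pi/2):
      for o in ik(p,q*R.from_rotvec([0,0,roll])): print(lean,ang,round(np.degrees(roll)),o.round(2))
E
```

```text
[-345.2  854.9  164.5   97.4 -375.9 -203.8 -156.8] [  2.3   1.7   2.2  -3.1  10.1 -10.3   2.1  -5.6   1. ]
30 0 0 [ 0.44  0.94  0.5   0.18 -0.63 -1.91]
30 0 90 [ 0.44  0.94  0.5   0.18 -0.63  2.81]
30 0 180 [ 0.44  0.94  0.5   0.18 -0.63  1.23]
30 0 -90 [ 0.44  0.94  0.5   0.18 -0.63 -0.34]
30 25 0 [ 0.46  0.92  0.49 -0.17 -0.64 -1.26]
30 25 90 [ 0.46  0.92  0.49 -0.17 -0.64 -2.84]
30 25 180 [ 0.46  0.92  0.49 -0.17 -0.64  1.88]
30 25 -90 [ 0.46  0.92  0.49 -0.17 -0.64  0.31]
45 0 0 [ 0.42  0.99  0.42  0.59 -0.26 -2.29]
45 0 90 [ 0.42  0.99  0.42  0.59 -0.26  2.43]
45 0 180 [ 0.42  0.99  0.42  0.59 -0.26  0.86]
45 0 -90 [ 0.42  0.99  0.42  0.59 -0.26 -0.71]
45 25 0 [ 0.47  0.96  0.4  -0.52 -0.27 -0.93]
45 25 90 [ 0.47  0.96  0.4  -0.52 -0.27 -2.51]
45 25 180 [ 0.47  0.96  0.4  -0.52 -0.27  2.21]
45 25 -90 [ 0.47  0.96  0.4  -0.52 -0.27  0.64]
60 25 0 [ 0.48  0.89  0.2  -2.36 -0.22  0.9 ]
60 25 90 [ 0.48  0.89  0.2  -2.36 -0.22 -0.68]
60 25 180 [ 0.48  0.89  0.2  -2.36 -0.22 -2.25]
60 25 -90 [ 0.48  0.89  0.2  -2.36 -0.22  2.47]
70 25 0 [ 0.48  0.77 -0.   -2.76 -0.45  1.28]
70 25 90 [ 0.48  0.77 -0.   -2.76 -0.45 -0.29]
70 25 180 [ 0.48  0.77 -0.   -2.76 -0.45 -1.86]
70 25 -90 [ 0.48  0.77 -0.   -2.76 -0.45  2.85]
```

drive_tool(moves=[[[0,0,0,0,0.06,0,255],[0,0,0,0,0.06,0,255],[0,0,0,0,0.06,0,255],[0,0,0,0,0.06,0,255],[0,0,0,0,0.06,0,255],[0,0,0,0,0.06,0,255],[0,0,0,0,0,0,255],[0,0,0,0,0,0,255]]])

```text
clock: 3.63
position: [509.7, 94.4, 306.3]
ee_rot: [-0.105, 0.973, 0.02, 0.206]
contact_force: [-0.7, -0.7, -1.0]
gripper_width: 0.2
```

```bash
cat > rec.py <<'E'
from bench import *
import json
s=read_state();open("rec.jsonl","a").write(json.dumps([list(map(float,s[k])) for k in("joints","position","ee_rot")])+"\n");print(s["joints"].round(2),s["position"].round(1),s["clock"])
E
python3 rec.py
```

```text
[ 0.58 -0.04 -0.5   0.22 -0.74 -2.07] [509.7  94.4 306.3] 3.6333
```

drive_tool(moves=[[[-0.01,0,-0.01,0.06,0,0,255],[-0.01,0,-0.01,0.06,0,0,255],[-0.01,0,-0.01,0.06,0,0,255],[-0.01,0,-0.01,0.06,0,0,255],[0,0,0,0.06,0,0,255],[0,0,0,0.06,0,0,255],[0,0,0,0,0,0,255],[0,0,0,0,0,0,255]]])

```text
clock: 4.3
position: [527.7, 102.3, 357.6]
ee_rot: [-0.068, 0.961, -0.155, 0.22]
contact_force: [0.2, -0.1, 0.1]
gripper_width: -0.0
```

```bash
python3 rec.py
```

```text
[ 0.72  0.01 -0.5   0.63 -0.99 -2.49] [527.7 102.3 357.6] 4.3
```

drive_tool(moves=[[[0,0,-0.01,-0.08,0,0,255],[0,0,-0.01,-0.08,0,0,255],[0,0,-0.01,-0.08,0,0,255],[0,0,-0.01,-0.08,0,0,255],[0,0,0,-0.08,0,0,255],[0,0,0,-0.08,0,0,255],[0,0,0,-0.08,0,0,255],[0,0,0,0,0,0,255]]])

```text
clock: 4.97
position: [511.8, 107.4, 395.9]
ee_rot: [-0.123, 0.966, 0.119, 0.196]
contact_force: [0.6, -1.3, -0.3]
gripper_width: -0.0
```

```bash
python3 rec.py;python3 - <<'E'
from kin import *
D=[json.loads(l) for l in open("rec.jsonl")]
D+=[[[-.89338,.38548,.00676,-.00045,-1.194,-.25859],[253.98,-570.51,238.33],[-.2078,.97817,.00096,-.00025]],
 [[0.37,-0.23,-0.76,0.17,-0.42,-1.81],[456.5,-13.8,288.0],[-0.124,0.942,0.038,0.308]],
 [[ 0.44,-0.15,-0.93,1.02,-0.16,-2.747],[504.5, 99.5, 302.5],[-0.104, 0.93, 0.04, 0.35]]]
# position linear in lengths: p = Rz(a1x,off,h) + upper(L1x,L1z) + fore(Lx,Lz) + post4 frame (0? y4) + post5 (d6, y, z) 
A=[];b=[]
for q,p,o in D:
    t=R.from_euler("z",q[0]);E=np.eye(3);U=t*R.from_euler("y",q[1]);e=q[2]-q[1]
    F=t*R.from_euler("y",-e);G=F*R.from_euler("x",-q[3]);H=G*R.from_euler("y",-q[4])
    print("rot",(fk([0]*7,q)[1].inv()*R.from_quat(o)).as_rotvec().round(3))
    cols=[t.apply(E[0]),t.apply(E[1]),E[2],U.apply(E[2]),F.apply(E[0]),F.apply(E[2]),H.apply(E[0]),H.apply(E[2])]
    A.append(np.array(cols).T);b.append(p)
A=np.vstack(A);b=np.concatenate(b)
for idx in([0,1,2,3,4,5,6],[0,1,2,3,4,5,6,7],[1,2,3,4,6],[0,1,2,3,4,6]):
    x,_,rk,sv=np.linalg.lstsq(A[:,idx],b,rcond=None);print(idx,x.round(1),"res",np.abs(A[:,idx]@x-b).reshape(-1,3).max(1).round(1),sv.round(2)[-2:])
E
```

```text
[ 0.46 -0.06 -0.19 -0.11 -1.   -1.74] [511.8 107.4 395.9] 4.9667
rot [ 0. -0.  0.]
rot [-0. -0. -0.]
rot [ 0. -0. -0.]
rot [-0.  0.  0.]
rot [-0.001 -0.002  0.002]
rot [ 0.004 -0.003  0.003]
[0, 1, 2, 3, 4, 5, 6] [ 232.8 -144.4   53.4  535.7  175.7   48.1  263.7] res [17.7 36.3 17.6 27.5 26.6 57.6] [0.28 0.22]
[0, 1, 2, 3, 4, 5, 6, 7] [ 198.7 -150.9   38.   537.3  166.4   63.7  279.1   35.5] res [16.7 45.6 16.3 16.2 38.7 39.7] [0.28 0.22]
[1, 2, 3, 4, 6] [-131.   241.2  587.5  411.7  370.8] res [13.7 59.  49.6 24.3 26.2 74.7] [0.63 0.28]
[0, 1, 2, 3, 4, 6] [ 252.4 -144.6  110.   520.7  177.6  262.3] res [17.9 36.6 22.7 26.2 27.2 62.5] [0.29 0.28]
```

```bash
cat > fit.py <<'E'
from kin import *
D=[json.loads(l) for l in open("rec.jsonl")]
D+=[[[-.89338,.38548,.00676,-.00045,-1.194,-.25859],[253.98,-570.51,238.33],[-.2078,.97817,.00096,-.00025]],
 [[0.37,-0.23,-0.76,0.17,-0.42,-1.81],[456.5,-13.8,288.0],[-0.124,0.942,0.038,0.308]],
 [[ 0.44,-0.15,-0.93,1.02,-0.16,-2.747],[504.5, 99.5, 302.5],[-0.104, 0.93, 0.04, 0.35]]]
E=np.eye(3)
N=["tx","ty","z","Ux","Uz","Fx","Fz","Gy","Gz","Hx","Hz","Tx","Ty"]
def cols(q,s2=1):
    t=R.from_euler("z",q[0]);U=t*R.from_euler("y",s2*q[1]);F=t*R.from_euler("y",q[1]-q[2]);G=F*R.from_euler("x",-q[3]);H=G*R.from_euler("y",-q[4]);T=fk([0]*7,q)[1]
    return dict(tx=t.apply(E[0]),ty=t.apply(E[1]),z=E[2],Ux=U.apply(E[0]),Uz=U.apply(E[2]),Fx=F.apply(E[0]),Fz=F.apply(E[2]),Gy=G.apply(E[1]),Gz=G.apply(E[2]),Hx=H.apply(E[0]),Hz=H.apply(E[2]),Tx=T.apply(E[0]),Ty=T.apply(E[1]))
E
python3 - <<'E'
from fit import *
import itertools
b=np.concatenate([d[1] for d in D]);C=[cols(d[0]) for d in D]
res=[]
for m in(4,5,6,7):
  for c in itertools.combinations(N,m):
    A=np.vstack([np.array([x[n] for n in c]).T for x in C]);x=np.linalg.lstsq(A,b,rcond=None)[0]
    res.append((np.sqrt(np.mean((A@x-b)**2)),c,x.round(0)))
  res.sort(key=lambda r:r[0])
  for r in[r for r in res if len(r[1])==m][:3]:print(m,*r)
for d in D: print(np.round(d[0],3),np.round(d[1],0), "az",np.arctan2(d[1][1],d[1][0]).round(3),"wrist180",(np.array(d[1])-180*R.from_quat(d[2]).apply([0,0,1])).round(0))
E
```

```text
4 17.79477241690068 ('Uz', 'Fx', 'Gy', 'Hx') [ 742.  411. -160.  317.]
4 29.03190248836199 ('tx', 'ty', 'Uz', 'Hx') [ 423. -150.  518.  222.]
4 37.625650659914776 ('Uz', 'Fx', 'Gy', 'Tx') [ 439.  457. -199.  -85.]
5 0.6796579883948963 ('z', 'Uz', 'Fx', 'Gy', 'Hx') [ 164.  564.  422. -160.  292.]
5 10.664350169508777 ('Uz', 'Fx', 'Fz', 'Gy', 'Hx') [ 649.  385.   75. -158.  295.]
5 13.6246680025892 ('Uz', 'Fx', 'Gy', 'Hx', 'Ty') [ 738.  408. -180.  314.   27.]
6 0.6294743674923895 ('z', 'Ux', 'Uz', 'Fx', 'Gy', 'Hx') [ 163.    2.  563.  420. -160.  291.]
6 0.6363227163521381 ('z', 'Uz', 'Fx', 'Gy', 'Hx', 'Ty') [ 166.  562.  422. -159.  291.   -1.]
6 0.6373442930315655 ('tx', 'z', 'Uz', 'Fx', 'Gy', 'Hx') [   2.  162.  564.  419. -160.  291.]
7 0.46074013577233597 ('z', 'Ux', 'Uz', 'Fx', 'Gy', 'Hx', 'Ty') [ 166.    3.  558.  419. -159.  289.   -2.]
7 0.4892362630313889 ('tx', 'ty', 'z', 'Uz', 'Fx', 'Gy', 'Hx') [   7.   -3.  161.  562.  415. -157.  290.]
7 0.5202682534116481 ('tx', 'z', 'Uz', 'Fx', 'Gy', 'Hx', 'Ty') [   4.  165.  560.  418. -159.  290.   -1.]
[ 0.576 -0.044 -0.498  0.221 -0.739 -2.067] [510.  94. 306.] az 0.183 wrist180 [438.  80. 471.]
[ 0.722  0.006 -0.496  0.632 -0.991 -2.486] [528. 102. 358.] az 0.191 wrist180 [448. 150. 512.]
[ 0.461 -0.065 -0.187 -0.112 -0.999 -1.739] [512. 107. 396.] az 0.207 wrist180 [449.  57. 557.]
[-0.893  0.385  0.007 -0.    -1.194 -0.259] [ 254. -571.  238.] az -1.152 wrist180 [ 254. -571.  418.]
[ 0.37 -0.23 -0.76  0.17 -0.42 -1.81] [456. -14. 288.] az -0.03 wrist180 [354. -40. 433.]
[ 0.44  -0.15  -0.93   1.02  -0.16  -2.747] [504. 100. 302.] az 0.195 wrist180 [389.  73. 438.]
```

```bash
cat > ik.py <<'E'
from fit import *
lo=np.array([-3.14,-1.21,-1.07,-3.16,-2.99,-3.1]);hi=np.array([3.14,2.06,1.41,2.05,-.16,3.1])
W=dict(z=164,Uz=564,Fx=422,Gy=-160,Hx=292)
def fkp(q):
    c=cols(q);return sum(W[n]*c[n] for n in W),fk([0]*7,q)[1]
def ik(p,q,seeds=None,tol=2e-3):
    out=[]
    for s in seeds if seeds is not None else [[q1,0,-.5,q4,-.6,q6] for q4 in(0,1.5,-1.5,-3) for q6 in(-2,0,2) for q1 in(.4,-.2)]:
        def g(j):
            a,b=fkp(j);return np.r_[(a-p)/300,(b.inv()*q).as_rotvec()]
        x=least_squares(g,np.clip(s,lo+.01,hi-.01),bounds=(lo,hi))
        if np.abs(x.fun).max()<tol and not any(np.abs(x.x-o).max()<.05 for o in out): out.append(x.x)
    return out
E
python3 - <<'E'
from ik import *
for lean in(30,38,45,55,65):
  for roll in(0,np.pi/2,np.pi):
   for ang in(0,25):
    p,q=pose(ang,0,5,lean=lean)
    for o in ik(p,q*R.from_rotvec([0,0,roll])): print(lean,ang,round(np.degrees(roll)),o.round(2))
E
```

```text
30 25 0 [ 0.34  0.26 -0.34 -0.34 -0.49 -0.99]
30 25 90 [ 0.34  0.26 -0.34 -0.34 -0.49 -2.57]
30 25 180 [ 0.34  0.26 -0.34 -0.34 -0.49  2.15]
38 25 0 [ 0.27  0.24 -0.34 -0.59 -0.43 -0.72]
38 25 90 [ 0.27  0.24 -0.34 -0.59 -0.43 -2.29]
38 25 180 [ 0.27  0.24 -0.34 -0.59 -0.43  2.43]
45 25 0 [ 0.17  0.24 -0.32 -0.89 -0.44 -0.37]
45 25 90 [ 0.17  0.24 -0.32 -0.89 -0.44 -1.94]
45 25 180 [ 0.17  0.24 -0.32 -0.89 -0.44  2.77]
55 25 0 [-0.02  0.27 -0.32 -1.34 -0.56  0.17]
55 25 90 [-0.02  0.27 -0.32 -1.34 -0.56 -1.4 ]
55 25 180 [-0.02  0.27 -0.32 -1.34 -0.56 -2.97]
65 0 0 [-0.18  0.29 -0.7  -2.49 -0.62  1.19]
65 25 0 [-0.2   0.33 -0.39 -1.68 -0.76  0.6 ]
65 0 90 [-0.18  0.29 -0.7  -2.49 -0.62 -0.38]
65 25 90 [-0.2   0.33 -0.39 -1.68 -0.76 -0.97]
65 0 180 [-0.18  0.29 -0.7  -2.49 -0.62 -1.95]
65 25 180 [-0.2   0.33 -0.39 -1.68 -0.76 -2.54]
```

```bash
cat > sc.py <<'E'
from ik import *
def tool(az,lean,roll=0):
    a=np.radians(az);b=np.radians(lean);u=np.array([np.cos(a),np.sin(a),0]);l=np.array([-u[1],u[0],0]);zt=u*np.sin(b)-np.array([0,0,np.cos(b)])
    return R.from_matrix(np.c_[np.cross(l,zt),l,zt])*R.from_rotvec([0,0,np.radians(roll)])
E
python3 - <<'E'
from sc import *
for lean in(35,45,55,62):
  for az0,az1 in((12.65,37.65),(20,32),(25,25),(28,38),(33,33),(38,45),(45,45)):
    s=""
    for ang,az in((0,az0),(25,az1)):
      p,_=pose(ang,0,5);sols=ik(p,tool(az,lean),[[q1,.2,-.4,q4,-.6,-q4-1.3] for q4 in(.7,0,-.7,-1.4,-2.2,-3) for q1 in(.4,0)])
      s+=f" | {ang}: "+" ".join(str(o[[0,3,4,5]].round(2)) for o in sols)
    print(lean,az0,az1,s)
E
```

```text
35 12.65 37.65  | 0:  | 25: [ 0.3  -0.48 -0.44 -0.84]
35 20 32  | 0:  | 25: [ 0.36 -0.35 -0.34 -1.08]
35 25 25  | 0:  | 25: [ 0.43 -0.03 -0.18 -1.54]
35 28 38  | 0: [ 0.48 -0.04 -0.18 -1.52] | 25: [ 0.3  -0.49 -0.45 -0.82]
35 33 33  | 0: [ 0.43 -0.29 -0.3  -1.17] | 25: [ 0.35 -0.38 -0.36 -1.03]
35 38 45  | 0: [ 0.37 -0.44 -0.4  -0.93] | 25: [ 0.24 -0.58 -0.57 -0.6 ]
35 45 45  | 0: [ 0.31 -0.56 -0.52 -0.68] | 25: [ 0.24 -0.58 -0.57 -0.6 ]
45 12.65 37.65  | 0:  | 25: [ 0.17 -0.89 -0.44 -0.37]
45 20 32  | 0:  | 25: [ 0.24 -0.81 -0.31 -0.56]
45 25 25  | 0:  | 25: 
45 28 38  | 0:  | 25: [ 0.17 -0.89 -0.44 -0.36]
45 33 33  | 0: [ 0.31 -0.78 -0.27 -0.62] | 25: [ 0.23 -0.83 -0.33 -0.52]
45 38 45  | 0: [ 0.24 -0.87 -0.39 -0.43] | 25: [ 0.11 -0.93 -0.58 -0.21]
45 45 45  | 0: [ 0.17 -0.93 -0.53 -0.25] | 25: [ 0.11 -0.93 -0.58 -0.21]
55 12.65 37.65  | 0:  | 25: [-0.02 -1.34 -0.56  0.17]
55 20 32  | 0: [ 0.14 -1.53 -0.17  0.08] | 25: [ 0.01 -1.39 -0.45  0.14]
55 25 25  | 0: [ 0.11 -1.48 -0.27  0.1 ] | 25: [ 0.05 -1.44 -0.32  0.1 ]
55 28 38  | 0: [ 0.09 -1.45 -0.33  0.11] | 25: [-0.02 -1.34 -0.56  0.17]
55 33 33  | 0: [ 0.06 -1.41 -0.42  0.14] | 25: [ 0.   -1.38 -0.47  0.14]
55 38 45  | 0: [ 0.03 -1.37 -0.52  0.17] | 25: [-0.05 -1.29 -0.69  0.21]
55 45 45  | 0: [-0.   -1.31 -0.64  0.2 ] | 25: [-0.05 -1.29 -0.69  0.21]
62 12.65 37.65  | 0: [-0.15 -2.41 -0.49  1.08] | 25: [-0.15 -1.59 -0.69  0.49]
62 20 32  | 0: [-0.12 -2.09 -0.48  0.81] | 25: [-0.14 -1.69 -0.61  0.53]
62 25 25  | 0: [-0.11 -1.93 -0.51  0.68] | 25: [-0.14 -1.85 -0.53  0.62]
62 28 38  | 0: [-0.1  -1.84 -0.54  0.62] | 25: [-0.15 -1.59 -0.7   0.49]
62 33 33  | 0: [-0.1  -1.73 -0.6   0.55] | 25: [-0.15 -1.67 -0.63  0.52]
62 38 45  | 0: [-0.11 -1.64 -0.67  0.51] | 25: [-0.16 -1.49 -0.8   0.46]
62 45 45  | 0: [-0.12 -1.53 -0.77  0.48] | 25: [-0.16 -1.49 -0.8   0.46]
```

```bash
cat >> sc.py <<'E'
AZ,LEAN=30,58
TQ=tool(AZ,LEAN);ZT=TQ.apply([0,0,1])
def path(targets,n,p=None,q=None,j=None,close=255):
    s=read_state()
    if p is None:p,q=s["position"],R.from_quat(s["ee_rot"])
    if j is None:j=s["joints"]
    plan(targets,n,close,p,q)
    for (tp,tq),k in zip(targets,n):
        dr=(q.inv()*tq).as_rotvec();mx=0
        for i in range(k):
            f=(i+1)/k;sol=ik(p+(tp-p)*f,q*R.from_rotvec(dr*f),[j],tol=5e-3)
            if not sol: print("no ik at",f);return
            mx=max(mx,np.abs(sol[0]-j).max()*12);j=sol[0]
        print("j",j.round(2),"max speed",mx.round(2));p,q=tp,tq
E
python3 - <<'E'
from sc import *
c,_=pose(0,0,0)
path([(np.array([505.,80,300]),TQ),(c-80*ZT,TQ)],[24,8])
E
```

```text
[[0.0021, -0.0017, 0.0032, -0.001, -0.023, -0.012, 255], [0.0022, -0.0017, 0.0031, 0.0, -0.024, -0.013, 255], [0.0023, -0.0017, 0.003, -0.001, -0.023, -0.012, 255], [0.0024, -0.0016, 0.003, 0.0, -0.023, -0.012, 255], [0.0024, -0.0016, 0.003, -0.001, -0.024, -0.013, 255], [0.0026, -0.0016, 0.0029, -0.001, -0.023, -0.012, 255], [0.0026, -0.0016, 0.0028, 0.0, -0.023, -0.012, 255], [0.0027, -0.0015, 0.0027, -0.001, -0.024, -0.013, 255]]
[[0.0028, -0.0015, 0.0027, 0.0, -0.023, -0.012, 255], [0.0029, -0.0015, 0.0027, -0.001, -0.023, -0.012, 255], [0.003, -0.0014, 0.0025, -0.001, -0.024, -0.013, 255], [0.003, -0.0014, 0.0025, 0.0, -0.023, -0.012, 255], [0.0032, -0.0013, 0.0024, -0.001, -0.023, -0.012, 255], [0.0031, -0.0013, 0.0024, 0.0, -0.024, -0.013, 255], [0.0033, -0.0013, 0.0022, -0.001, -0.023, -0.012, 255], [0.0033, -0.0012, 0.0022, -0.001, -0.023, -0.012, 255]]
[[0.0034, -0.0012, 0.0021, 0.0, -0.024, -0.013, 255], [0.0035, -0.0012, 0.002, -0.001, -0.023, -0.012, 255], [0.0035, -0.0011, 0.002, 0.0, -0.023, -0.012, 255], [0.0035, -0.0011, 0.0019, -0.001, -0.024, -0.013, 255], [0.0037, -0.001, 0.0017, -0.001, -0.023, -0.012, 255], [0.0036, -0.001, 0.0017, 0.0, -0.023, -0.012, 255], [0.0038, -0.0009, 0.0016, -0.001, -0.024, -0.013, 255], [0.0038, -0.0009, 0.0015, -0.001, -0.023, -0.012, 255]]
[[0.0074, -0.0002, 0.0089, 0.0, 0.0, 0.0, 255], [0.0074, -0.0003, 0.0088, 0.0, 0.0, 0.0, 255], [0.0073, -0.0002, 0.0089, 0.0, 0.0, 0.0, 255], [0.0074, -0.0002, 0.0088, 0.0, 0.0, 0.0, 255], [0.0074, -0.0003, 0.0089, 0.0, 0.0, 0.0, 255], [0.0074, -0.0002, 0.0088, 0.0, 0.0, 0.0, 255], [0.0073, -0.0002, 0.0089, 0.0, 0.0, 0.0, 255], [0.0074, -0.0003, 0.0088, 0.0, 0.0, 0.0, 255]]
end [530.8  92.8 212.4] [-0.2264, 0.8448, 0.1257, 0.4682]
j [ 0.18 -0.13 -0.49 -0.92 -0.36 -0.49] max speed 2.15
j [-0.03  0.08 -0.48 -1.43 -0.46  0.16] max speed 1.04
```

drive_tool(moves=[[[0.002,-0.0017,0.003,-0.0005,-0.023,-0.012,255],[0.002,-0.0017,0.003,-0.0005,-0.024,-0.013,255],[0.0023,-0.0017,0.003,-0.0005,-0.023,-0.012,255],[0.0024,-0.0016,0.003,-0.0005,-0.023,-0.012,255],[0.0024,-0.0016,0.003,-0.0005,-0.024,-0.013,255],[0.0026,-0.0016,0.003,-0.0005,-0.023,-0.012,255],[0.0026,-0.0016,0.003,-0.0005,-0.023,-0.012,255],[0.0027,-0.0015,0.0027,-0.0005,-0.024,-0.013,255]]])

```text
clock: 5.63
position: [508.8, 99.1, 362.5]
ee_rot: [-0.162, 0.936, 0.12, 0.289]
contact_force: [0.2, -0.0, -0.8]
gripper_width: 0.0
```

drive_tool(moves=[[[0.003,-0.0015,0.0027,-0.0005,-0.023,-0.012,255],[0.003,-0.0015,0.0027,-0.0005,-0.023,-0.012,255],[0.003,-0.0014,0.0025,-0.0005,-0.024,-0.013,255],[0.003,-0.0014,0.0025,-0.0005,-0.023,-0.012,255],[0.003,-0.0013,0.0024,-0.0005,-0.023,-0.012,255],[0.003,-0.0013,0.0024,-0.0005,-0.024,-0.013,255],[0.003,-0.0013,0.0022,-0.0005,-0.023,-0.012,255],[0.003,-0.0012,0.0022,-0.0005,-0.023,-0.012,255]]])

```text
clock: 6.3
position: [506.7, 90.0, 331.0]
ee_rot: [-0.197, 0.896, 0.122, 0.38]
contact_force: [-0.3, -0.3, 0.0]
gripper_width: 0.1
```

drive_tool(moves=[[[0.0035,-0.001,0.002,-0.0005,-0.023,-0.012,255],[0.0035,-0.001,0.002,-0.0005,-0.023,-0.012,255],[0.0035,-0.001,0.002,-0.0005,-0.024,-0.013,255],[0.0035,-0.001,0.002,-0.0005,-0.023,-0.012,255],[0.0035,-0.001,0.002,-0.0005,-0.023,-0.012,255],[0.0035,-0.001,0.002,-0.0005,-0.024,-0.013,255],[0.0035,-0.001,0.0015,-0.0005,-0.023,-0.012,255],[0.0035,-0.001,0.0015,-0.0005,-0.023,-0.012,255]]])

```text
clock: 6.97
position: [504.9, 82.0, 299.8]
ee_rot: [-0.229, 0.845, 0.122, 0.467]
contact_force: [-0.5, -0.3, -0.9]
gripper_width: 0.0
```

Run:
```python
from sc import *
print(read_state()["joints"].round(2))
c,_=pose(0,0,0)
path([(c-75*ZT,TQ)],[8])
```

```text
[ 0.22 -0.13 -0.49 -0.88 -0.34 -0.54]
[[0.0074, -0.0004, 0.0094, 0.0, -0.001, 0.001, 255], [0.0074, -0.0004, 0.0094, 0.0, 0.0, 0.001, 255], [0.0074, -0.0003, 0.0094, -0.001, -0.001, 0.001, 255], [0.0074, -0.0005, 0.0094, 0.0, -0.001, 0.001, 255], [0.0074, -0.0004, 0.0093, 0.0, 0.0, 0.0, 255], [0.0074, -0.0004, 0.0094, 0.0, -0.001, 0.001, 255], [0.0074, -0.0004, 0.0094, -0.001, 0.0, 0.001, 255], [0.0074, -0.0004, 0.0094, 0.0, -0.001, 0.001, 255]]
end [534.5  95.  209.7] [-0.2265, 0.8448, 0.1255, 0.4683]
j [-0.03  0.09 -0.48 -1.44 -0.46  0.17] max speed 1.29
```

drive_tool(moves=[[[0.0074,-0.0004,0.0094,0,-0.0006,0.001,255],[0.0074,-0.0004,0.0094,0,-0.0006,0.001,255],[0.0074,-0.0004,0.0094,0,-0.0006,0.001,255],[0.0074,-0.0004,0.0094,0,-0.0006,0.001,255],[0.0074,-0.0004,0.0094,0,-0.0006,0.001,255],[0.0074,-0.0004,0.0094,0,-0.0006,0.001,255],[0.0074,-0.0004,0.0094,0,-0.0006,0.001,255],[0.0074,-0.0004,0.0094,0,-0.0006,0.001,255]]])

```text
clock: 7.63
position: [534.4, 94.2, 208.7]
ee_rot: [-0.225, 0.846, 0.124, 0.467]
contact_force: [0.2, 0.9, -0.2]
gripper_width: 0.0
```

drive_tool(moves=[[[0,0,0,0,0,0,255]]])

```text
clock: 7.72
position: [533.9, 93.8, 206.5]
ee_rot: [-0.224, 0.847, 0.125, 0.465]
contact_force: [-0.0, -0.1, -0.6]
gripper_width: -0.4
```

Run:
```python
from sc import *
c,_=pose(0,0,0);s=read_state()
path([(c-35*ZT,TQ),(c+12*ZT,TQ)],[6,8])
tip=s["position"]+8*R.from_quat(s["ee_rot"]).apply([0,0,1])
print(proj("top",tip)-[220,150],proj("scene",tip)-[200,140],proj("top",c)-[220,150],proj("scene",c)-[200,140])
a=get_image("top")[150:250,220:340];b=get_image("scene")[140:240,200:320]
cv2.imwrite("pics/d3.png",np.hstack([cv2.resize(x,None,fx=3.3,fy=3.3,interpolation=2) for x in(a,b)]))
```

```text
[[-0.0006, 0.0001, 0.0065, 0.0, -0.001, -0.001, 255], [-0.0006, 0.0002, 0.0066, -0.001, -0.001, -0.001, 255], [-0.0006, 0.0001, 0.0065, 0.0, -0.002, -0.001, 255], [-0.0006, 0.0001, 0.0065, -0.001, -0.001, -0.001, 255], [-0.0006, 0.0002, 0.0065, 0.0, -0.001, -0.001, 255], [-0.0005, 0.0001, 0.0066, 0.0, -0.001, -0.001, 255], [0.0, 0.0, 0.0059, 0.0, 0.0, 0.0, 255], [0.0, 0.0, 0.0058, 0.0, 0.0, 0.0, 255]]
[[0.0, 0.0, 0.0059, 0.0, 0.0, 0.0, 255], [0.0, 0.0, 0.0059, 0.0, 0.0, 0.0, 255], [0.0, 0.0, 0.0059, 0.0, 0.0, 0.0, 255], [0.0, 0.0, 0.0058, 0.0, 0.0, 0.0, 255], [0.0, 0.0, 0.0059, 0.0, 0.0, 0.0, 255], [0.0, 0.0, 0.0059, 0.0, 0.0, 0.0, 255]]
end [598.3 131.8 163.6] [-0.2261, 0.845, 0.1254, 0.4682]
j [-0.02  0.18 -0.44 -1.55 -0.46  0.29] max speed 0.37
j [-0.02  0.28 -0.4  -1.66 -0.45  0.41] max speed 0.2
[73.88583589 69.55248406] [40.88414502 36.96577293] [59.6508408  46.48949573] [50.9239968  40.84374325]
```

View pics/d3.png

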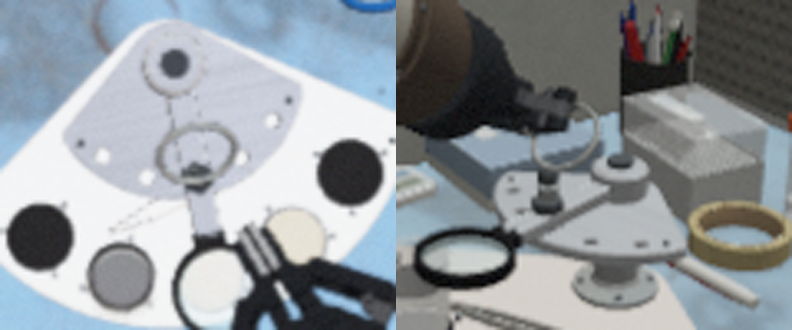

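drive_tool(moves=[[[-0.0006,0.0001,0.0065,0,-0.001,-0.001,255],[-0.0006,0.0001,0.0065,0,-0.001,-0.001,255],[-0.0006,0.0001,0.0065,0,-0.001,-0.001,255],[-0.0006,0.0001,0.0065,0,-0.001,-0.001,255],[-0.0006,0.0001,0.0065,0,-0.001,-0.001,255],[-0.0006,0.0001,0.0065,0,-0.001,-0.001,255]]])

```text
clock: 8.32
position: [565.6, 113.2, 191.7]
ee_rot: [-0.227, 0.844, 0.124, 0.47]
contact_force: [0.4, -0.4, 0.2]
gripper_width: 0.4
```

drive_tool(moves=[[[0,0,0.005,0,0,0,255],[0,0,0.005,0,0,0,255],[0,0,0.005,0,0,0,255],[0,0,0,0,0,0,255],[0,0,0,0,0,0,255]]])

```text
clock: 8.73
position: [576.1, 119.1, 183.7]
ee_rot: [-0.227, 0.844, 0.125, 0.47]
contact_force: [-0.0, -0.2, 0.2]
gripper_width: 0.0
```

Run:
```python
from sc import *
c,_=pose(0,0,0);s=read_state()
print(TQ.inv().apply(s["position"]-c).round(1),(R.from_quat(s["ee_rot"]).inv()*TQ).as_rotvec().round(3),s["contact_force"])
b=get_image("scene")[140:240,200:320];a=get_image("top")[150:250,220:340]
cv2.imwrite("pics/d4.png",np.hstack([cv2.resize(x,None,fx=3.3,fy=3.3,interpolation=2) for x in(a,b)]))
```

```text
[ -3.4   0.1 -20.3] [-0.002  0.003  0.003] [-0.0192417  -0.23197514  0.24905779]
```

View pics/d4.png

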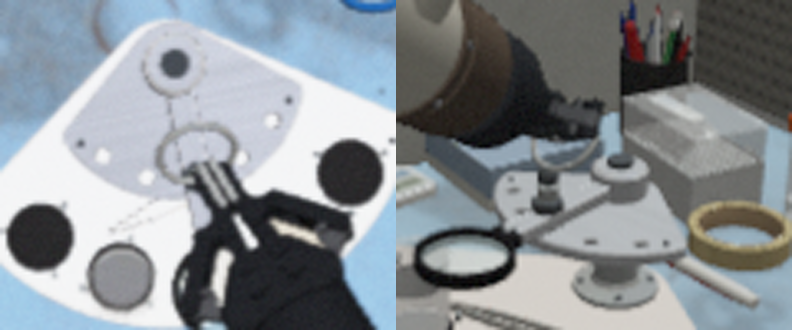

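Run:
```python
from sc import *
s=read_state();q=R.from_quat(s["ee_rot"]);p=s["position"]
for n,o,x0 in(("top",[220,150],0),("scene",[200,140],396)):
    print(n,[( (proj(n,p+q.apply([x,y,8]))-o)*3.3+[x0,0]).round(0).tolist() for x,y in((-11,-14.5),(11,-14.5),(11,14.5),(-11,14.5),(0,0))])
```

```text
top [[220.0, 147.0], [226.0, 162.0], [189.0, 182.0], [182.0, 168.0], [204.0, 165.0]]
scene [[581.0, 115.0], [574.0, 145.0], [538.0, 138.0], [545.0, 109.0], [559.0, 127.0]]
```

Run:
```python
from sc import *
s=read_state();q=R.from_quat(s["ee_rot"]);p=s["position"];c,q0=pose(0,0,0);out=[]
for n,(x0,y0) in(("top",(260,180)),("scene",(225,150))):
    f=8;im=cv2.resize(get_image(n)[y0:y0+50,x0:x0+50],None,fx=f,fy=f,interpolation=2)
    P=lambda w:tuple(int(v) for v in (proj(n,w)-[x0,y0]+.5)*f)
    for t in np.linspace(0,2*np.pi,60): cv2.circle(im,P(c+q0.apply([26.5*np.cos(t),26.5*np.sin(t),0])),1,(0,0,255),-1)
    B=[P(p+q.apply([x,y,8])) for x,y in((-11,-14.5),(11,-14.5),(11,14.5),(-11,14.5))]
    cv2.polylines(im,[np.array(B)],True,(0,255,0),1);cv2.line(im,P(p+q.apply([0,0,8])),P(p+q.apply([0,0,-40])),(255,255,0),1)
    out.append(im)
cv2.imwrite("pics/d5.png",np.hstack(out))
```

```text
(no output)
```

View pics/d5.png

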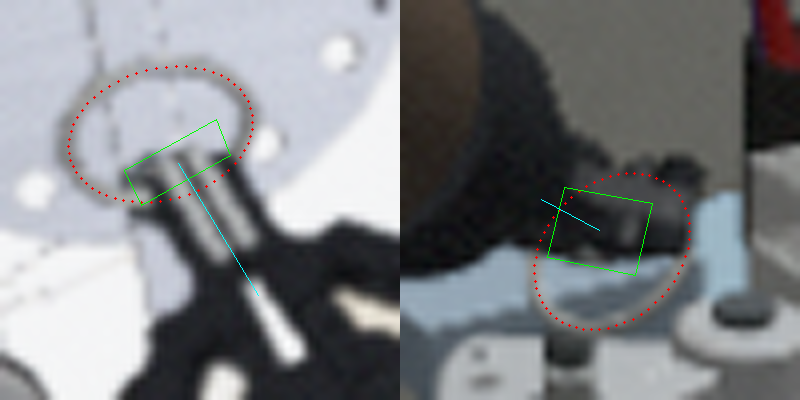

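The overlay shows the fingertips aimed inside the ring in both views, with the predicted ring (red) on the real ring. I'll insert now.

drive_tool(moves=[[[0.001,0,0.005,0,0,0,255],[0.001,0,0.005,0,0,0,255],[0,0,0.004,0,0,0,255],[0,0,0,0,0,0,255]]])

```text
clock: 9.27
position: [585.9, 124.6, 174.1]
ee_rot: [-0.227, 0.844, 0.125, 0.47]
contact_force: [-0.2, 0.7, 0.0]
gripper_width: 0.1
```

drive_tool(moves=[[[0,0,0.004,0,0,0,255],[0,0,0.004,0,0,0,255],[0,0,0.004,0,0,0,255],[0,0,0.004,0,0,0,255],[0,0,0,0,0,0,255],[0,0,0,0,0,0,255]]])

```text
clock: 9.77
position: [597.4, 131.3, 166.2]
ee_rot: [-0.227, 0.844, 0.125, 0.47]
contact_force: [-0.6, 0.6, 0.6]
gripper_width: -0.0
```

Run:
```python
from sc import *
c,_=pose(0,0,0);s=read_state()
print(TQ.inv().apply(s["position"]-c).round(1),s["contact_force"].round(2),s["clock"])
print("up 1mm in tool:",TQ.inv().apply([0,0,1]).round(3))
```

```text
[-1.6  0.   9.7] [-0.55  0.61  0.57] 9.7667
up 1mm in tool: [-0.848 -0.    -0.53 ]
```

drive_tool(moves=[[[0,0,0.003,0,0,0,255],[0,0,0.003,0,0,0,255],[-0.0017,0,-0.001,0,0,0,255],[-0.0017,0,-0.001,0,0,0,255],[0,0,0,0,0,0,255]]])

```text
clock: 10.18
position: [602.0, 134.0, 168.1]
ee_rot: [-0.227, 0.843, 0.124, 0.471]
contact_force: [0.5, -0.3, -0.7]
gripper_width: 0.3
```

drive_tool(moves=[[[-0.0017,0,-0.001,0,0,0,255],[-0.0009,0,-0.0005,0,0,0,255],[0,0,0,0,0,0,255],[0,0,0,0,0,0,255]]])

```text
clock: 10.52
position: [601.9, 134.0, 170.6]
ee_rot: [-0.227, 0.844, 0.124, 0.471]
contact_force: [0.1, 0.5, -0.9]
gripper_width: -0.1
```

drive_tool(moves=[[[-0.0009,0,-0.0005,0,0,0,255],[-0.0009,0,-0.0005,0,0,0,255],[0,0,0,0,0,0,255],[0,0,0,0,0,0,255]]])

```text
clock: 10.85
position: [602.0, 134.0, 172.5]
ee_rot: [-0.227, 0.844, 0.124, 0.47]
contact_force: [0.3, 0.2, -0.5]
gripper_width: -0.3
```

drive_tool(moves=[[[-0.0009,0,-0.0005,0,0,0,255],[-0.0009,0,-0.0005,0,0,0,255],[0,0,0,0,0,0,255],[0,0,0,0,0,0,255]]])

```text
clock: 11.18
position: [602.1, 134.1, 174.6]
ee_rot: [-0.227, 0.844, 0.124, 0.47]
contact_force: [0.7, -0.5, -0.4]
gripper_width: -0.3
```

drive_tool(moves=[[[-0.0009,0,-0.0005,0,0,0,255],[-0.0009,0,-0.0005,0,0,0,255],[0,0,0,0,0,0,255],[0,0,0,0,0,0,255]]])

```text
clock: 11.52
position: [601.7, 133.8, 175.8]
ee_rot: [-0.227, 0.844, 0.124, 0.47]
contact_force: [0.4, 0.2, -3.3]
gripper_width: -0.3
```

drive_tool(moves=[[[-0.0009,0,-0.0005,0,0,0,255],[-0.0009,0,-0.0005,0,0,0,255],[0,0,0,0,0,0,255],[0,0,0,0,0,0,255]]])

```text
clock: 11.85
position: [601.7, 133.9, 177.9]
ee_rot: [-0.227, 0.844, 0.124, 0.47]
contact_force: [0.3, -1.8, -4.7]
gripper_width: -0.3
```

drive_tool(moves=[[[-0.0009,0,-0.0005,0,0,0,255],[-0.0009,0,-0.0005,0,0,0,255],[-0.0009,0,-0.0005,0,0,0,255],[-0.0009,0,-0.0005,0,0,0,255],[-0.0009,0,-0.0005,0,0,0,255],[0,0,0,0,0,0,255],[0,0,0,0,0,0,255]]])

```text
clock: 12.43
position: [602.0, 134.1, 183.3]
ee_rot: [-0.227, 0.844, 0.124, 0.47]
contact_force: [-2.0, -3.0, -6.0]
gripper_width: 0.4
```

drive_tool(moves=[[[-0.0009,0,-0.0005,0,0,0,255],[-0.0009,0,-0.0005,0,0,0,255],[-0.0009,0,-0.0005,0,0,0,255],[-0.0009,0,-0.0005,0,0,0,255],[-0.0009,0,-0.0005,0,0,0,255],[0,0,0,0,0,0,255],[0,0,0,0,0,0,255]]])

```text
clock: 13.02
position: [602.1, 134.5, 188.5]
ee_rot: [-0.227, 0.844, 0.125, 0.47]
contact_force: [-4.8, -2.1, -8.2]
gripper_width: -0.2
```

Run:
```python
from sc import *
s=read_state();c,q0=pose(0,0,0);out=[];c0=c;c=c+[0,0,12.5]
print(s["position"],s["contact_force"])
for n,(x0,y0) in(("top",(260,180)),("scene",(225,150))):
    f=8;im=cv2.resize(get_image(n)[y0:y0+50,x0:x0+50],None,fx=f,fy=f,interpolation=2)
    P=lambda w:tuple(int(v) for v in (proj(n,w)-[x0,y0]+.5)*f)
    for t in np.linspace(0,2*np.pi,60): 
        cv2.circle(im,P(c+q0.apply([26.5*np.cos(t),26.5*np.sin(t),0])),1,(0,0,255),-1)
        cv2.circle(im,P(c0+q0.apply([26.5*np.cos(t),26.5*np.sin(t),0])),1,(0,255,0),-1)
    out.append(im)
cv2.imwrite("pics/d6.png",np.hstack(out))
# arc targets
p=s["position"]
a=np.radians(25)
for k in range(6):
    th=np.radians(5*k);Rz=np.array([[np.cos(th),-np.sin(th)],[np.sin(th),np.cos(th)]])
    # keep finger contact point (ring centre) offset fixed in world
    off=(p-c0)[:2];g=np.r_[PIV+Rz@(c0[:2]-PIV)+off,p[2]]
    if k: print(5*k,(TQ.inv().apply(g-prev)/1000).round(4),g.round(1))
    prev=g
```

```text
[602.10703864 134.51925938 188.48878697] [-4.82625354 -2.0927112  -8.18799801]
5 [ 0.0008 -0.0056 -0.0013] [603.6 128.9 188.5]
10 [ 0.0005 -0.0058 -0.0008] [605.6 123.4 188.5]
15 [ 0.0003 -0.0058 -0.0004] [608.1 118.1 188.5]
20 [-0.     -0.0058  0.    ] [611.1 113.  188.5]
25 [-0.0003 -0.0058  0.0004] [614.4 108.3 188.5]
```

View pics/d6.png

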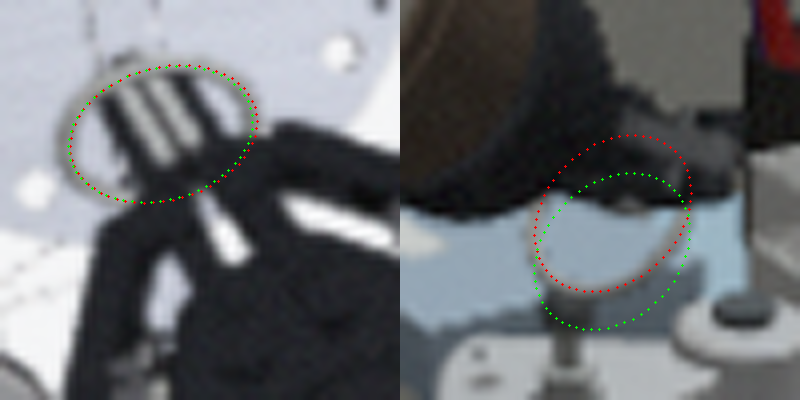

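drive_tool(moves=[[[0.0004,-0.0028,-0.0006,0,0,0,255],[0.0004,-0.0028,-0.0006,0,0,0,255],[0.0003,-0.0029,-0.0004,0,0,0,255],[0.0003,-0.0029,-0.0004,0,0,0,255],[0.0001,-0.0029,-0.0002,0,0,0,255],[0.0001,-0.0029,-0.0002,0,0,0,255],[0,0,0,0,0,0,255]]])

```text
clock: 13.7
position: [607.0, 118.7, 187.5]
ee_rot: [-0.228, 0.844, 0.126, 0.469]
contact_force: [-9.4, -1.8, -7.3]
gripper_width: 0.1
```

drive_tool(moves=[[[0,-0.0029,0,0,0,0,255],[0,-0.0029,0,0,0,0,255],[0,0,0,0,0,0,255],[0,0,0,0,0,0,255]]])

```text
clock: 14.03
position: [610.0, 113.3, 187.5]
ee_rot: [-0.228, 0.844, 0.125, 0.469]
contact_force: [-8.5, -3.0, -7.4]
gripper_width: -0.2
```

Run:
```python
from sc import *
s=read_state();print(s["position"],s["contact_force"])
a=get_image("top");b=get_image("scene");cv2.imwrite("pics/top7.png",a);cv2.imwrite("pics/scene7.png",b)
out=[]
def ov(n,im,x0,y0,w,f):
    im=cv2.resize(im[y0:y0+w,x0:x0+w],None,fx=f,fy=f,interpolation=2)
    P=lambda v:tuple(int(t) for t in (proj(n,v)-[x0,y0]+.5)*f)
    for ang,col in((20,(0,0,255)),(25,(0,255,0))):
        an=np.radians(A0+ang);u=np.array([np.cos(an),np.sin(an)])
        for t in np.linspace(0,2*np.pi,60): cv2.circle(im,P(np.r_[PIV-170*u+36*np.array([np.cos(t),np.sin(t)]),116]),1,col,-1)
        for k in np.linspace(20,130,12): cv2.circle(im,P(np.r_[PIV-k*u,116]),1,col,-1)
    return im
cv2.imwrite("pics/d7.png",np.hstack([ov("top",a,240,160,100,4),ov("scene",b,180,160,100,4)]))
```

```text
[609.9840926  113.33341215 187.52162601] [-8.51113271 -2.96112776 -7.43050365]
```

View pics/d7.png

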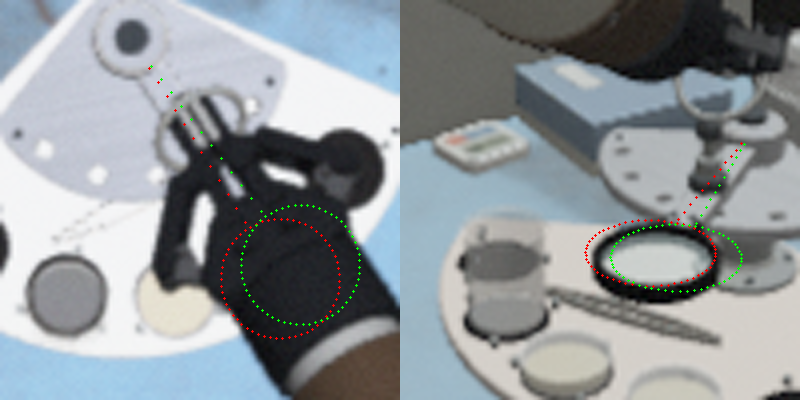

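drive_tool(moves=[[[-0.0001,-0.0017,0.0001,0,0,0,255],[-0.0001,-0.0017,0.0001,0,0,0,255],[-0.0001,-0.0016,0.0001,0,0,0,255],[0,0,0,0,0,0,255],[0,0,0,0,0,0,255]]])

```text
clock: 14.55
position: [612.7, 109.0, 187.4]
ee_rot: [-0.228, 0.844, 0.125, 0.469]
contact_force: [-8.7, -3.9, -6.6]
gripper_width: 0.3
```

```bash
cat > lens.py <<'E'
from sc import *
b=get_image("scene");g=cv2.cvtColor(b,cv2.COLOR_BGR2GRAY)
# bright lens interior: largest bright-ish blob enclosed by dark frame, left/right extremes of dark frame rows 212-236
m=(g[208:240,315-100:380-10]<60)
x0,y0=215,208
n,l,s,c=cv2.connectedComponentsWithStats(m.astype(np.uint8))
def ext(im,xa,xb,ya,yb):
    g=cv2.cvtColor(im,cv2.COLOR_BGR2GRAY)[ya:yb,xa:xb];k,l,s,c=cv2.connectedComponentsWithStats((g<60).astype(np.uint8))
    i=1+np.argmax(s[1:,4]);x,y,w,h,a=s[i];return x+xa+(w-1)/2,y+ya+(h-1)/2,w,h,a
def pred(ang,im_shape=None):
    an=np.radians(A0+ang);u=np.array([np.cos(an),np.sin(an)])
    q=np.array([proj("scene",np.r_[PIV-170*u+36*np.array([np.cos(t),np.sin(t)]),z]) for t in np.linspace(0,6.28,90) for z in(104,116)])
    return (q.min(0)+q.max(0))/2,np.ptp(q,axis=0)
for f in("pics/scene0.png","pics/scene7.png",None):
    im=b if f is None else cv2.imread(f)
    win=(195,250,205,232) if f=="pics/scene0.png" else (222,275,213,240)
    print(f,np.round(ext(im,*win),1))
for a in(0,20,21,25):print(a,*[x.round(1) for x in pred(a)])
s=read_state();print(s["position"].round(1),s["contact_force"].round(1))
E
python3 lens.py
```

```text
pics/scene0.png [221. 218.  33.  19. 209.]
pics/scene7.png [244.5 225.   32.   21.  210. ]
None [250.5 226.   32.   21.  220. ]
0 [220.6 218. ] [31.6 20. ]
20 [242.2 225.2] [32.5 21.3]
21 [243.5 225.5] [32.6 21.3]
25 [248.5 226.4] [32.7 21.5]
[612.7 109.  187.5] [-8.6 -3.3 -7.5]
```

drive_tool(moves=[[[0,0.0006,0,0,0,0,255],[0,0.0006,0,0,0,0,255],[0.0009,0,0.0005,0,0,0,255],[0.0009,0,0.0005,0,0,0,255],[0,0,0,0,0,0,255],[0,0,0,0,0,0,255]]])

```text
clock: 15.1
position: [612.6, 109.2, 185.6]
ee_rot: [-0.227, 0.844, 0.124, 0.469]
contact_force: [-7.6, -4.1, -6.5]
gripper_width: 0.0
```

drive_tool(moves=[[[0.0009,0,0.0005,0,0,0,255],[0.0009,0,0.0005,0,0,0,255],[0,0,0,0,0,0,255],[0,0,0,0,0,0,255]]])

```text
clock: 15.43
position: [612.6, 109.2, 183.8]
ee_rot: [-0.227, 0.844, 0.124, 0.469]
contact_force: [-8.6, -4.5, -6.1]
gripper_width: -0.1
```

```bash
python3 lens.py | sed -n '3p;8p'
```

```text
None [250.5 226.   32.   21.  219. ]
[612.6 109.2 183.8] [-8.4 -5.  -5.4]
```

drive_tool(moves=[[[0.0009,0,0.0005,0,0,0,255],[0.0009,0,0.0005,0,0,0,255],[0,0,0,0,0,0,255],[0,0,0,0,0,0,255]]])

```text
clock: 15.82
position: [612.7, 109.3, 182.1]
ee_rot: [-0.227, 0.844, 0.124, 0.47]
contact_force: [-7.7, -3.6, -5.8]
gripper_width: -0.3
```

drive_tool(moves=[[[0.0009,0,0.0005,0,0,0,255],[0.0009,0,0.0005,0,0,0,255],[0,0,0,0,0,0,255],[0,0,0,0,0,0,255]]])

```text
clock: 16.15
position: [612.8, 109.5, 180.3]
ee_rot: [-0.228, 0.844, 0.124, 0.47]
contact_force: [-6.8, -3.4, -4.9]
gripper_width: 0.1
```

```bash
python3 lens.py | sed -n '3p;8p'
```

```text
None [249.5 226.   32.   21.  223. ]
[612.8 109.5 180.3] [-7.7 -3.3 -5.8]
```

drive_tool(moves=[[[0.0009,0,0.0005,0,0,0,255],[0.0009,0,0.0005,0,0,0,255],[0,0,0,0,0,0,255],[0,0,0,0,0,0,255]]])

```text
clock: 16.53
position: [612.8, 109.6, 178.5]
ee_rot: [-0.228, 0.844, 0.125, 0.47]
contact_force: [-7.9, -3.9, -5.4]
gripper_width: 0.0
```

drive_tool(moves=[[[0.0009,0,0.0005,0,0,0,255],[0.0009,0,0.0005,0,0,0,255],[0.0009,0,0.0005,0,0,0,255],[0,0,0,0,0,0,255],[0,0,0,0,0,0,255]]])

```text
clock: 16.95
position: [613.4, 109.5, 176.1]
ee_rot: [-0.227, 0.843, 0.124, 0.471]
contact_force: [-6.3, -2.7, -4.7]
gripper_width: -0.0
```

drive_tool(moves=[[[0.0009,0,0.0005,0,0,0,255],[0.0009,0,0.0005,0,0,0,255],[0.0009,0,0.0005,0,0,0,255],[0,0,0,0,0,0,255],[0,0,0,0,0,0,255]]])

```text
clock: 17.37
position: [614.9, 109.8, 174.7]
ee_rot: [-0.227, 0.843, 0.124, 0.472]
contact_force: [-1.8, -1.7, -1.0]
gripper_width: -0.0
```

```bash
python3 lens.py | sed -n '3p;8p'
python3 - <<'E'
from sc import *
s=read_state();c,_=pose(25,0,0);print(TQ.inv().apply(s["position"]-c).round(1),s["joints"].round(2))
E
```

```text
None [249.5 226.   32.   21.  226. ]
[614.9 109.8 174.6] [-1.1 -0.8 -0.9]
[-12.3   1.5  11.1] [-0.04  0.28 -0.35 -1.58 -0.47  0.33]
```

The force held until about z = 175.5, the same height as first contact, so the pin followed the finger all the way down. Next I'll drop the finger clear and back out.

drive_tool(moves=[[[0.0017,0,0.001,0,0,0,255],[0.0017,-0.0005,0.001,0,0,0,255],[0.0017,-0.0005,0.001,0,0,0,255],[0.0017,-0.0005,0.001,0,0,0,255],[0,0,0,0,0,0,255],[0,0,0,0,0,0,255]]])

```text
clock: 17.92
position: [614.0, 108.0, 164.4]
ee_rot: [-0.227, 0.844, 0.125, 0.47]
contact_force: [-0.7, 0.1, -0.0]
gripper_width: -0.0
```

drive_tool(moves=[[[0,0,-0.004,0,0,0,255],[0,0,-0.005,0,0,0,255],[0,0,-0.005,0,0,0,255],[0,0,-0.005,0,0,0,255],[0,0,-0.005,0,0,0,255],[0,0,0,0,0,0,255]]])

```text
clock: 18.42
position: [595.6, 97.7, 178.3]
ee_rot: [-0.227, 0.843, 0.124, 0.471]
contact_force: [-0.9, 0.1, -0.4]
gripper_width: -0.1
```

drive_tool(moves=[[[0,0,-0.01,0,0,0,255],[0,0,-0.015,0,0,0,255],[0,0,-0.015,0,0,0,255],[0,0,-0.015,0,0,0,255],[0,0,-0.015,0,0,0,255],[0,0,-0.015,0,0,0,255],[0,0,-0.015,0,0,0,255],[0,0,0,0,0,0,255]]])

```text
clock: 19.08
position: [521.1, 54.9, 231.9]
ee_rot: [-0.228, 0.843, 0.124, 0.472]
contact_force: [-0.4, -0.2, -0.3]
gripper_width: 0.1
```

drive_tool(moves=[[[-0.015,0.015,-0.015,0,0,0,255],[-0.015,0.015,-0.015,0,0,0,255],[-0.015,0.015,-0.015,0,0,0,255],[-0.015,0.015,-0.015,0,0,0,255],[-0.015,0.015,-0.015,0,0,0,255],[-0.015,0.015,-0.015,0,0,0,255],[0,0,0,0,0,0,255],[0,0,0,0,0,0,255]]])

```text
clock: 19.75
position: [471.3, 84.3, 300.3]
ee_rot: [-0.228, 0.852, 0.122, 0.456]
contact_force: [0.3, -0.7, -1.0]
gripper_width: 0.1
```

```bash
python3 lens.py | sed -n '3p;8p'
python3 - <<'E'
from sc import *
a=get_image("top");b=get_image("scene");c,q0=pose(25,0,0)
def ov(n,im,x0,y0,w,f):
    im=cv2.resize(im[y0:y0+w,x0:x0+w],None,fx=f,fy=f,interpolation=2)
    P=lambda v:tuple(int(t) for t in (proj(n,v)-[x0,y0]+.5)*f)
    an=np.radians(A0+25);u=np.array([np.cos(an),np.sin(an)])
    for t in np.linspace(0,2*np.pi,50):
        cv2.circle(im,P(np.r_[PIV-170*u+36*np.array([np.cos(t),np.sin(t)]),116]),1,(0,255,0),-1)
        for h,col in((0,(0,0,255)),(9,(255,0,0))): cv2.circle(im,P(c+[0,0,h]+q0.apply([26.5*np.cos(t),26.5*np.sin(t),0])),1,col,-1)
    return im
cv2.imwrite("pics/d8.png",np.hstack([ov("top",a,240,160,100,4),ov("scene",b,190,160,100,4)]))
# lens centre from top frame circle
g=cv2.cvtColor(a,cv2.COLOR_BGR2GRAY)
k,l,s,cc=cv2.connectedComponentsWithStats((g<80).astype(np.uint8))
for i in range(1,k):
    x,y,w,h,ar=s[i]
    if ar>60 and 240<x<340 and 180<y<260: print(x+(w-1)/2,y+(h-1)/2,w,h,ar,onz("top",x+(w-1)/2,y+(h-1)/2,113).round(1))
E
```

```text
None [249.5 226.   32.   21.  220. ]
[471.9  83.8 300.2] [-0.3 -0.9 -0.4]
326.0 202.0 19 19 286 [578.1  10.1 113. ]
314.5 224.0 30 31 148 [524.3  37.5 113. ]
332.0 319.0 155 129 9828 [294.9  -8.1 113. ]
```

View pics/d8.png

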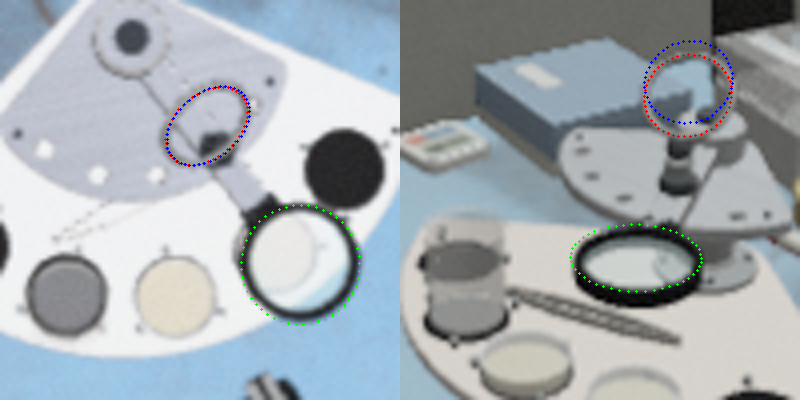

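Run:
```python
from sc import *
b=get_image("scene");a=cv2.imread("pics/scene0.png");o=[]
for im,ang in((a,0),(b,25)):
    c,q0=pose(ang,0,0);u,v=proj("scene",c).astype(int);x0,y0=u-20,v-18
    z=cv2.resize(im[y0:y0+50,x0:x0+40],None,fx=9,fy=9,interpolation=2)
    for h,col in((0,(0,0,255)),(9,(255,0,0))):
      for t in(0,np.pi):
        p=(proj("scene",c+[0,0,h]+q0.apply([26.5*np.cos(t),0,0]))-[x0,y0]+.5)*9;cv2.circle(z,tuple(int(k) for k in p),3,col,-1)
    o.append(z)
cv2.imwrite("pics/d9.png",np.hstack(o))
```

```text
(no output)
```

View pics/d9.png

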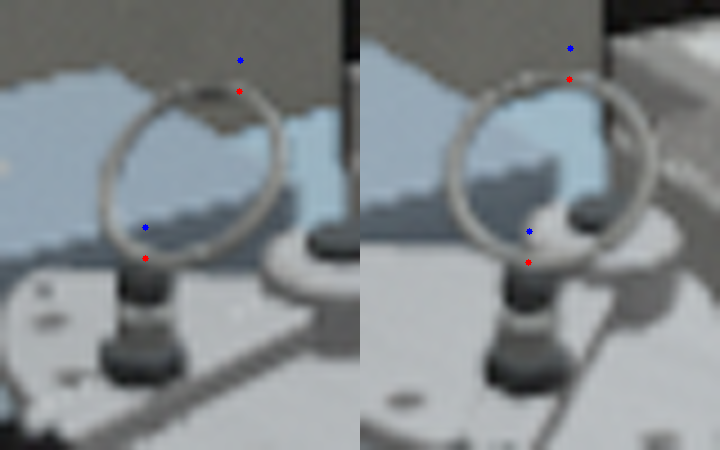

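The ring sits on the red "pin home" marks (the blue marks are 9 mm up), and the pin looks the same as at the start. The lens is at the 25° hole, so I'm handing the job in.

```bash
python3 -c "
from bench import *
print(read_state()['clock'],job_done())"
```

```text
the job is handed in; nothing more can be done
19.95 None
```

The magnifier is now over the next petri dish with its index pin back down, and I handed the job in at about 20 s of the 48 s allowed. I put the shut fingertips through the pull ring without pinching it and lifted the pin about 12 mm. I then swung the arm 25° to the right-hand dish, lowered the pin and backed the arm clear.

**Pin home:** the downward force on the ring fell away at about the same height where contact began. In the final picture the ring sits on its "pin home" marks, and nowhere near the marks 9 mm higher.

**Lens position:** in the scene view the lens measures about 25.5°, and one pixel there is worth about 0.8°. The top view matches the predicted outline at 25°.

**Other things:** the largest force reading was about 12 N, against the 30 N limit on the ring. The dishes, beaker and other items looked unmoved in the last pictures, but I did not measure them again.

- **Overshoot:** the lens read about 26° just before I lowered the pin. I eased it back slightly and the pin centred itself.
- **First approach abandoned:** the 45° approach ran into a wrist joint limit. I used a 58° lean instead, which cost a few seconds.
- **Pictures:** I viewed 11, one over the budget of 10.

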